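# Load a splined cutter head on the setting stand and hold it home

### The job

Load the hex-hubbed cutter head on the setting stand: first throw the red-balled thumb lever outward so that the gauge finger flips fully up out of the way, then set the cutter head, hub up, over the spindle, turn it until its splines mesh with the spindle keys and slide it down. Press it fully home against the spring lift plate onto the seat and finish with the gripper still holding it pressed there, ready for the nut; leave the nut, insert tray, cup and screwdriver where they are.

Things in the scene. Friction and masses are not known exactly. Their poses are not given: they have to be found in the camera images.
- cutter: aluminium cutter head, about 0.45 kg, lying hub up on a cardboard disc (5 mm thick, 152 mm across). Disc 96 mm across, 16 mm thick, with six dark steel teeth reaching out to 117 mm across. Origin: centre of the underside, z up. Its splined bore goes right through: 25 mm clear, six slots 8.4 mm wide. x points along a slot; slots, teeth and hub corners lie at 0, 60, 120.. degrees from x
- cutter_hub (a point): centre of the top of the cutter head's hexagonal hub (46 mm above the underside), axes as cutter. The hub is 44 mm across flats and rises 30 mm above the disc; its flats face 30, 90, 150.. degrees from x. It is the place to grip from above
- stand: fixed pale green setting stand. Origin: on the bench, under the spindle axis; z up; y points from the spindle to the gauge column. Base plate 16 mm thick, x -70 to 70, y -70 to 165 mm. Round the spindle a seat flange 88 mm across, its top 40 mm above the bench: home for the cutter's underside. Gauge head (column, block, dial) at y 87 to 160, x -20 to 30 mm, 106 mm high
- spindle_keys (a point): on the upright spindle's axis, level with the tops of its six keys, 66 mm above the bench; turns with the spindle. x points along a key; keys at 0, 60, 120.. degrees, 6.2 mm wide, out to 16 mm from the axis; core 23 mm across. Above: a 22.6 mm pilot for 6 mm, a 5 mm taper, then an 18 mm threaded nose ending 104 mm above the bench. The spindle is stiff to turn (0.4 N m)
- finger (a joint): gauge finger and its thumb lever, one part on a pivot; rad. 0: finger level, blocking the place of the cutter's rim, lever leaning 0.8 rad inward to the spindle; 1.6: stop, finger upright and clear, lever leaning 0.8 rad outward. Starts at 0 to 0.2. Friction pivot (0.08 N m): stays where left; a push of 2 to 4 N on the lever outward (stand's +y) moves it
- lever_ball (a point): centre of the red ball, 16 mm across, on the end of the thumb lever: a 7 mm round bar, 55 mm from pivot to ball, swinging in the stand's plane x = -45 mm about a pivot along x at y = 97, z = 78 mm of the stand. Room beside it for closed fingers
- lift_plate (a joint): brass spring lift plate, a ring 56 mm across round the spindle keys; m. 0: up, its top 8 mm above the seat; 0.008: pressed level with the seat. Spring force 7 N at 0, 14 N at 0.008: the cutter head does not go home by its own weight but needs about 10 N more, and rises again if let go
- nut: bystander: loose golden flanged hex nut, 48 mm across, 16 mm high; origin at the centre of its underside
- insert_tray: bystander: white plastic ring tray, 126 mm across, on a black disc 140 mm across, 48 mm high, full of steel insert blocks; origin at the centre of its underside
- cup: bystander: small yellow plastic cup, 72 mm across, 62 mm high; origin at the centre of its underside
- screwdriver: bystander: yellow and black cordless screwdriver lying on the bench, 265 mm long, 50 mm high, bit along its x axis; origin under its middle
Mind the look-alikes: they are no part of the job. What is shaped like the cutter but blue or green is not meant.

How it is judged:
By the outcome, as a careful person would: the job done as asked, in the order asked, and still so for the second after the job is handed in, while the arm keeps its last pose, push and grip.
It also fails if it takes over 64 s, if anything falls off the work surface, if the arm or the gripper's body presses on something with over 40 N, if the wrist force passes 120 N, or if a joint passes its speed limit or range.

### The arm

A 7-joint arm with a two-finger parallel gripper is mounted at the origin on the work surface. World frame = base frame: x ahead of the robot, y to its left, z up, the work surface at z = 0. Lengths are in m, angles in rad, forces in N, time in s.
With the tool pointing down it reaches from about 0.425 to 0.875 m from the base axis. Payload 4.7 kg.
Tool frame: the origin (TCP) lies between the finger pads; the fingertips stand 14 mm ahead of it and the grasp point (between the pads) lies 5 mm behind it; z points along the fingers, y is the line along which they close (so a half turn about z gives the same grasp; the last joint's range is limited). The gripper opens to 87 mm and grips with 3 to 60 N. Pads are 19 mm wide; open, the fingers measure 117 mm over their backs; the gripper's body (75 mm by 190 mm) begins 51 mm behind the grasp point.
Start: joints at [1.164, 0.321, -0.07, 1.45, 0.023, 1.371, -0.057], TCP at [0.266, -0.593, 0.237] pointing down, gripper open.
Joint ranges: [-2.86, 2.86], [-0.3, 2.09], [-1.38, 1.24], [0.06, 2.45], [-1.56, 4.7], [0.09, 2.05], [-2.69, 2.69]. Speed limits (rad/s): [2.57, 2.57, 3.14, 3.14, 3.14, 3.14, 3.14].

### API

Orientations are given as a rotation vector (axis times angle).
In Python, from bench import ctrl gives the robot as it stands.
- The arm moves only by the shell command python3 -m inch 'ROWS' [OPENING] [FORCE]. ROWS is JSON, a list of rows, each a list of 6 numbers: the shift along the world's x, y, z in mm, then the turn, a rotation vector about the world's x, y, z in degrees. In form: [[tx, ty, tz, rx, ry, rz], ...]. A call has 1 to 20 rows; each row is the pose to reach, as a shift and turn from the pose commanded when the call began; what a row does not reach only later rows make up. A row lasts 1/8 s, in which the tool goes at most 62.5 mm and 10.7 degrees, less where a joint would pass 70% of its speed; a pose out of reach is approached as far as the arm can. A call with a gripper value outside its range is refused whole. OPENING is the finger opening in mm, from 0 to 87, set as the call begins (- or left out, the last holds). The fingers move at their own pace and stop on an object; FORCE is the grip in N (left out, the last holds). Time passes only in rows, so rows that repeat a pose let the fingers close. It gives the time, the measured TCP pose, the force, the opening and the grip force at its end, in the units of the state.
- ctrl.get_state(): the state, without advancing time (a new reading comes with each control period).
- ctrl.get_image(name): name is "scene" or "top"; returns (picture, depth): 400x640x3 uint8, red, green, blue; 400x640 float32, m along the optical axis (not along the pixel's ray), 0 where there is no reading.
- ctrl.camera_params(name): a dict with "mtx" (3x3 intrinsics, pixels), "T" (4x4, takes a point from camera to world coordinates). Camera axes: x right, y down, z forward; pixel columns grow to the right and rows downward; lengths in m; the calibration is good to about 2 mm. A picture is of the moment at which its call begins. camera_params takes no time and is no camera call.
- ctrl.close_job(): hands the job in; it is judged then, once.
The state is a dict: "time": time; "joint_positions": joint angles; "qd": joint speeds; "joint_torque": joint torques, N m; "position": TCP position; "tool_rot": TCP orientation; "ft_force": force on the tool from outside, world axes, zero at the start; "torque": the same for the moment, N m; "grip_width": opening from 0.0 (shut) to 1.0 (fully open); "grip_force": force on a finger pad.
Only numpy, scipy, OpenCV 4.12 (cv2) and the standard library are available. Lean on these libraries where they do the work, as an engineer would, in place of code of your own. Each camera call takes 0.05 s, during which the arm holds its last target. There are 200 camera calls.

## Working session

There is one attempt and no reset: what is moved stays moved. The work goes in short steps, Python scripts to look and compute and a shell command to move; the robot and the scene stay as the last step left them, time stands still between calls to the robot, and variables do not carry over. Pictures are saved under pics/ and viewed, at most 10 in all, crops included, and the job is handed in when it is done.

```bash
mkdir -p pics; cat > h.py <<'E'
from bench import ctrl
import numpy as np, cv2
def grab(n,tag):
    im,d=ctrl.get_image(n); np.savez(f'{tag}.npz',im=im,d=d); return im,d
def load(tag):
    z=np.load(f'{tag}.npz'); return z['im'],z['d']
def world(n,u,v,d):
    p=ctrl.camera_params(n);K=p['mtx'];T=p['T']
    u=np.asarray(u,float);v=np.asarray(v,float)
    c=np.stack([(u-K[0,2])/K[0,0]*d,(v-K[1,2])/K[1,1]*d,d],-1)
    return c@T[:3,:3].T+T[:3,3]
def cloud(n,d):
    v,u=np.mgrid[:400,:640]; return world(n,u,v,d)
def save(im,name): cv2.imwrite(f'pics/{name}.png',cv2.cvtColor(im,cv2.COLOR_RGB2BGR))
def pix(n,P):
    p=ctrl.camera_params(n);T=p['T'];c=(np.asarray(P)-T[:3,3])@T[:3,:3];q=c@p['mtx'].T
    return q[...,:2]/q[...,2:]
E
python3 - <<'E'
from h import *
a,d=grab('top','t0'); b,e=grab('scene','s0')
save(a,'top0');save(b,'scene0')
for n in('top','scene'):print(ctrl.camera_params(n))
print(ctrl.get_state())
E
```

```text
{'mtx': array([[381.6353859 ,   0.        , 318.47120733],
       [  0.        , 381.6353859 , 200.2017299 ],
       [  0.        ,   0.        ,   1.        ]]), 'T': array([[ 0.01490348, -0.98904085,  0.146888  ,  0.38858908],
       [-0.99977693, -0.01693894, -0.01261611,  0.04074349],
       [ 0.01496597, -0.14666721, -0.98907267,  1.08868424],
       [ 0.        ,  0.        ,  0.        ,  1.        ]])}
{'mtx': array([[481.82138234,   0.        , 315.68931896],
       [  0.        , 481.82138234, 189.07835619],
       [  0.        ,   0.        ,   1.        ]]), 'T': array([[-0.85586416,  0.38619341, -0.34402208,  1.13557452],
       [ 0.51696951,  0.65867283, -0.54671074,  0.96888697],
       [ 0.01546191, -0.64575906, -0.76338468,  1.42675829],
       [ 0.        ,  0.        ,  0.        ,  1.        ]])}
{'time': 0.1, 'joint_positions': array([ 1.16411281,  0.32173272, -0.07009387,  1.45153326,  0.02259831,
        1.37081469, -0.05686367]), 'qd': array([ 1.25485281e-04, -1.96463925e-03, -2.49116357e-03, -4.14193976e-03,
       -6.96459411e-04, -6.73669466e-05, -1.23050600e-03]), 'joint_torque': array([-5.58576903e-04, -4.92573345e+01, -4.05927720e-01, -3.13399315e+01,
       -6.41170051e-02,  3.94251966e-02,  6.51048231e-05]), 'position': array([ 0.26528041, -0.59288918,  0.23559134]), 'tool_rot': array([-3.07068772e+00, -6.55867323e-01,  6.93360764e-04]), 'ft_force': array([-0.40990147,  0.56950852,  0.3789209 ]), 'torque': array([-0.02855286, -0.0649547 ,  0.02311879]), 'grip_force': 0.0, 'grip_width': 1.0019995987684653}
```

View pics/top0.png

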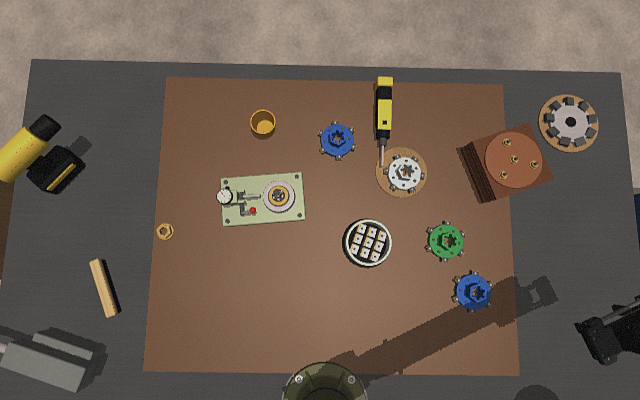

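View pics/scene0.png

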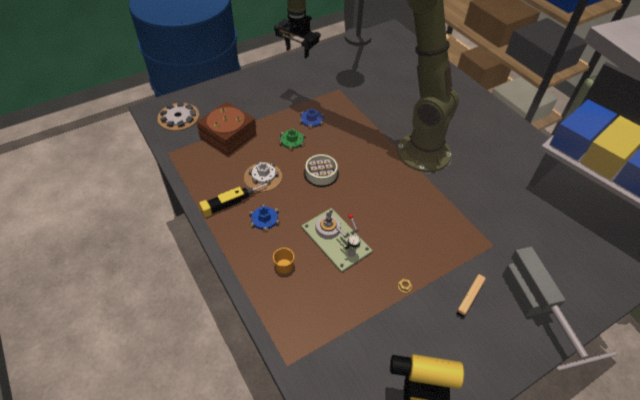

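Top view, candidates for the cutter: silver on cardboard (405,172), grey toothed disc on cardboard (570,122), blue (337,140) and (473,291), green (446,241). The silver one at (405,172) has a hex hub, so I choose that. The stand is at (262,198), with the spindle at (278,196) and the red ball at (252,211). Close crop next.

```bash
python3 - <<'E'
from h import *
a,d=load('t0')
c1=cv2.resize(a[138:208,365:445],None,fx=5,fy=5,interpolation=cv2.INTER_CUBIC)
c2=cv2.resize(a[160:235,210:310],None,fx=4,fy=4,interpolation=cv2.INTER_CUBIC)
o=np.zeros((350,800,3),np.uint8);o[:350,:400]=c1;o[:300,400:]=c2
save(o,'crop0')
for n,t in(('top','t0'),('scene','s0')):
    im,d=load(t);P=cloud(n,d)
    hsv=cv2.cvtColor(im,cv2.COLOR_RGB2HSV)
    # cutter hub top & disc
    c0=world(n,*((405,172) if n=='top' else (264,173)),d[(172,405) if n=='top' else (173,264)])
    print(n,'c0',c0)
    near=np.hypot(P[...,0]-c0[0],P[...,1]-c0[1])<.085
    for lo,hi in((.043,.058),(.014,.028)):
        m=near&(P[...,2]>lo)&(P[...,2]<hi); q=P[m]
        v,u=np.nonzero(m); r=cv2.minEnclosingCircle(q[:,:2].astype(np.float32)*1000)
        print(lo,len(q),q.mean(0),r)
    red=(P[...,2]>.06)&((hsv[...,0]<6)|(hsv[...,0]>174))&(hsv[...,1]>170)&(hsv[...,2]>90)
    v,u=np.nonzero(red); print('red',len(u),u.mean(),v.mean(),P[red].mean(0),P[red][:,2].max())
    g=(hsv[...,0]>32)&(hsv[...,0]<65)&(hsv[...,1]>25)&(hsv[...,2]>120)&(P[...,2]>.005)&(P[...,2]<.03)
    g=cv2.morphologyEx(g.astype(np.uint8),cv2.MORPH_OPEN,np.ones((2,2)))>0
    k,L,s,_=cv2.connectedComponentsWithStats(g.astype(np.uint8)); i=1+s[1:,4].argmax()
    q=P[L==i]; print('stand',len(q),q[:,2].mean(),cv2.minAreaRect(q[:,:2].astype(np.float32)*1000),s[i])
E
```

```text
top c0 [ 6.38134560e-01 -2.25215780e-01 -4.69657525e-04]
0.043 136 [ 0.62969153 -0.21757979  0.04951284] ((630.3886108398438, -218.08895874023438), 25.126800537109375)
0.014 813 [ 0.629949   -0.21264358  0.02056834] ((638.2275390625, -207.44757080078125), 70.5127944946289)
red 25 252.4 209.96 [0.50370782 0.19553178 0.1258974 ] 0.1286602173550737
stand 164 0.01566076984262465 ((445.25927734375, -312.90008544921875), (42.648284912109375, 77.15299224853516), 65.92877197265625) [431 226  20  26 164]
scene c0 [ 0.64098815 -0.19559601  0.03961445]
0.043 65 [ 0.63621708 -0.21794556  0.04928288] ((636.9791259765625, -218.85165405273438), 25.16286849975586)
0.014 325 [ 0.64299568 -0.20511194  0.0202032 ] ((648.4799194335938, -199.2437286376953), 78.82537078857422)
red 12 350.3333333333333 215.75 [0.50796949 0.19606157 0.12311468] 0.12748225750455378
stand 20 0.015294640087043376 ((474.0982971191406, -329.2978210449219), (31.659446716308594, 17.222795486450195), 78.81983184814453) [283 139   5   6  20]
```

View pics/crop0.png

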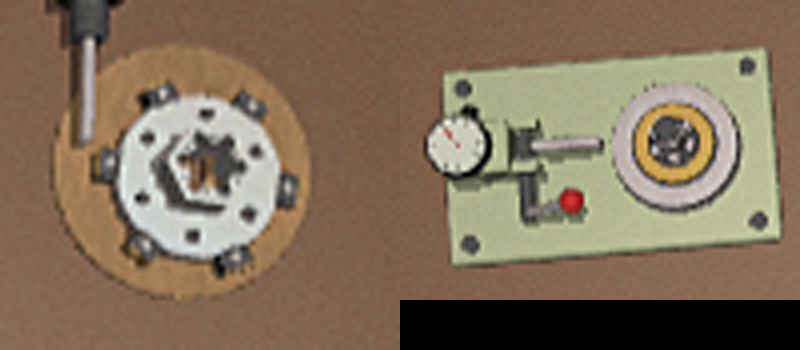

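The crop shows the silver cutter with its hex hub on cardboard, teeth at crop (158,95), (250,105), (288,190), (235,260), (140,247), (105,165). The screwdriver bit is close by at (85,140). On the stand, the plate corners are at crop (443,73), (766,48), (780,240), (453,265), the finger is level and the ball is at (572,201).

```bash
cat >> h.py <<'E'
def ray(n,uv,z):
    p=ctrl.camera_params(n);K=p['mtx'];T=p['T'];uv=np.asarray(uv,float)
    c=np.c_[(uv[:,0]-K[0,2])/K[0,0],(uv[:,1]-K[1,2])/K[1,1],np.ones(len(uv))]@T[:3,:3].T
    return T[:3,3]+c*((z-T[2,3])/c[:,2])[:,None]
E
python3 - <<'E'
from h import *
f=lambda q,o,s:(np.array(q,float)+.5)/s-.5+o
te=f([(158,95),(250,105),(288,190),(235,260),(140,247),(105,165)],(365,138),5)
W=ray('top',te,.019)[:,:2];c=W.mean(0);r=W-c
print('cutter c',c,np.hypot(*r.T),np.degrees(np.arctan2(r[:,1],r[:,0]))%60)
disc=ray('top',f([(200,177)],(365,138),5),.021);print('disc c',disc)
card=ray('top',f([(181,172)],(365,138),5),.005);print('card c',card)
co=f([(43,73),(366,48),(380,240),(53,265)],(210,160),4)
S=ray('top',co,.016)[:,:2];print(S)
y=(S[0]-S[1]+S[3]-S[2])/2;print('len',np.hypot(*y)); y/=np.hypot(*y)
w=(S[3]-S[0]+S[2]-S[1])/2;print('wid',np.hypot(*w))
x=np.array([y[1],-y[0]]);o=S.mean(0)-y*.0475
print('stand o',o,'x deg',np.degrees(np.arctan2(x[1],x[0])))
fl=ray('top',f([(276,146)],(210,160),4),.040);print('flange c',fl)
rb=ray('top',f([(172,201)],(210,160),4),.12)[0];print('ball',rb,'in stand',(rb[:2]-o)@x,(rb[:2]-o)@y)
a,d=load('t0');P=cloud('top',d);print('ball z',P[205:216,246:258,2].max())
for nm in('top','scene'):
    im,_=load('t0' if nm=='top' else 's0');u,v=pix(nm,[*o,.066]).round().astype(int);h=13
    save(cv2.resize(im[v-h:v+h,u-h:u+h],(390,390),interpolation=cv2.INTER_CUBIC),'sp_'+nm);print(nm,u,v)
o2=np.hstack([cv2.imread(f'pics/sp_{n}.png') for n in('top','scene')]);cv2.imwrite('pics/sp.png',o2)
E
```

```text
cutter c [ 0.63085635 -0.21696361] [0.05237344 0.05361178 0.05333259 0.05280355 0.05305571 0.05271668] [23.87333968 23.24079215 22.61599958 23.98497462 21.73374547 23.56250805]
disc c [[ 0.63026078 -0.21876757  0.021     ]]
card c [[ 0.63665712 -0.21160621  0.005     ]]
[[0.60754051 0.30812388]
 [0.62999376 0.07810932]
 [0.4918793  0.06526687]
 [0.47055817 0.29394518]]
len 0.23038845004252825
wid 0.13821033936706742
stand o [0.5545055  0.13907615] x deg 5.451392893741721
flange c [[0.55388286 0.13823643 0.04      ]]
ball [0.50463928 0.19592121 0.12      ] in stand -0.044240326473347386 0.06132531353302964
ball z 1.0886842370183127
top 277 194
scene 329 220
```

View pics/sp.png

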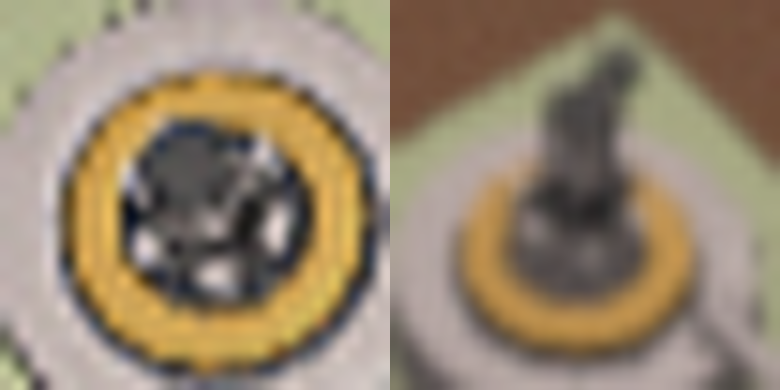

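The left half shows the key tops as bright spots at about (265,150), (280,225), (215,275), (150,250) and faintly (140,180). The brass ring is centred near (220,222).

```bash
python3 - <<'E'
from h import *
f=lambda q:(np.array(q,float)+.5)/15-.5+np.array([264,181])
K=f([(265,150),(280,225),(215,275),(150,250),(140,180)]);W=ray('top',K,.066)[:,:2]
print(W)
b=ray('top',f([(220,222)]),.048)[0];print('brass c',b)
for o in((.5545,.1385),b[:2]):
    r=W-o;print(np.hypot(*r.T),np.degrees(np.arctan2(r[:,1],r[:,0]))%60)
from scipy.optimize import least_squares
def res(p):
    a=np.radians(p[3]+60*np.array([0,-1,-2,-3,-4]));return ((W-p[:2]-p[2]*np.c_[np.cos(a),np.sin(a)])).ravel()*1000
a0=np.degrees(np.arctan2(*(W[0]-b[:2])[::-1]))
s=least_squares(res,[b[0],b[1],.014,a0],x_scale=[.001,.001,.001,1]);print(s.x,s.x[3]%60,s.cost,s.fun)
E
```

```text
[[0.56527444 0.12930232]
 [0.55157513 0.1261944 ]
 [0.54223906 0.13764147]
 [0.5466006  0.14949465]
 [0.55937604 0.15171157]]
brass c [0.55481151 0.13872964 0.048     ]
[0.01416636 0.01264842 0.01229096 0.0135382  0.01408266] [19.51402495 16.62968817  4.00542152  5.69637787  9.74221877]
[0.01408358 0.01294628 0.01261945 0.013539   0.01376101] [17.98048871 15.52338343  4.94675731  7.33423623 10.62796571]
[ 5.55662925e-01  1.39423301e-01  1.35362545e-02 -4.81827619e+01] 11.817238138812073 1.0499759818418712 [ 0.58612132 -0.03274047  0.13618128 -0.36856236 -0.17450333  0.99026111
 -0.03694067 -0.01688883 -0.51085859 -0.57206945]
```

```bash
python3 -m inch '[[234,343,0,0,0,40],[234,343,0,0,0,40],[234,343,0,0,0,40],[234,343,0,0,0,40],[234,343,0,0,0,40],[234,343,0,0,0,40],[234,343,0,0,0,40],[241,762,0,0,0,71],[241,762,0,0,0,71],[241,762,0,0,0,71],[241,762,0,0,0,71],[241,762,0,0,0,71],[241,762,0,0,0,71],[241,762,0,0,0,71],[241,762,0,0,0,71],[241,762,0,0,0,71]]' 0 20
```

```text
time: 2.1
position: [0.5065, 0.1677, 0.2361]
tool_rot: [2.121, 2.318, -0.002]
ft_force: [0.3, 0.5, -0.2]
grip_width: 0.004
grip_force: 0.0
```

```bash
python3 -m inch '[[0,0,-60,0,0,0],[0,0,-114,0,0,0],[0,0,-114,0,0,0],[-1,14,-114,0,0,0],[-2,28,-114,0,0,0],[-3,42,-114,0,0,0],[-5,56,-114,0,0,0],[-6,68,-114,0,0,0],[-7,76,-114,0,0,0],[-8,82,-114,0,0,0],[-8,82,-114,0,0,0]]' 0
python3 - <<'E'
from h import *
b,d=grab('top','t1');save(cv2.resize(b[150:245,200:320],None,fx=5,fy=5,interpolation=cv2.INTER_CUBIC),'lev1')
E
```

```text
time: 3.48
position: [0.4989, 0.2483, 0.1224]
tool_rot: [2.12, 2.315, -0.006]
ft_force: [0.6, -7.6, 3.9]
grip_width: 0.004
grip_force: 3.9
```

View pics/lev1.png

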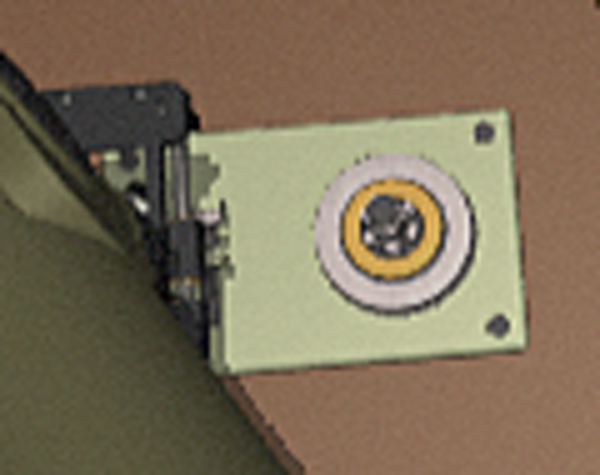

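The finger no longer covers the area left of the flange; the reaction is 7.6 N, so it is likely at the stop. I'll nudge a little more, then back off and up and check.

```bash
python3 -m inch '[[0,3,0,0,0,0],[0,6,0,0,0,0],[0,6,0,0,0,0]]' 0
python3 -m inch '[[2,-20,0,0,0,0],[4,-40,20,0,0,0],[40,-100,115,0,0,-20],[130,-465,115,0,0,-12],[130,-465,115,0,0,-12],[130,-465,115,0,0,-12],[130,-465,115,0,0,-12],[130,-465,115,0,0,-12],[130,-465,115,0,0,-12],[130,-465,115,0,0,-12],[130,-465,115,0,0,-12],[130,-465,115,0,0,-12]]' 65
python3 - <<'E'
from h import *
b,d=grab('top','t2');e,f=grab('scene','s2')
o=np.zeros((380,800,3),np.uint8)
o[:, :400]=cv2.resize(b[150:245,210:310],None,fx=4,fy=4,interpolation=cv2.INTER_CUBIC)
o[:,400:]=cv2.resize(e[185:280,290:390],None,fx=4,fy=4,interpolation=cv2.INTER_CUBIC)
save(o,'lev2')
E
```

```text
time: 3.9
position: [0.4991, 0.2493, 0.122]
tool_rot: [2.121, 2.309, -0.017]
ft_force: [-1.6, -16.3, 7.3]
grip_width: 0.007
grip_force: 8.0
time: 5.4
position: [0.6289, -0.2057, 0.2372]
tool_rot: [-2.347, -2.085, -0.003]
ft_force: [-0.1, -0.0, -0.8]
grip_width: 0.748
grip_force: 0.0
```

View pics/lev2.png

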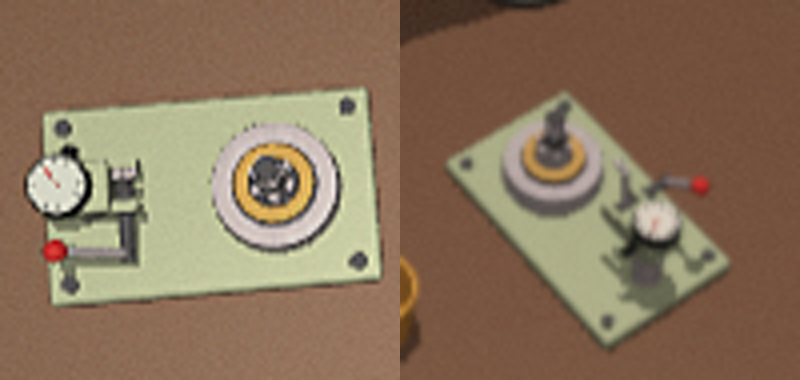

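Finger upright, and the lever lies outward with the red ball at (55,251) in the left panel. Next I grip the hub.

```bash
python3 -m inch '[[2,-12,-60,0,0,0],[2,-12,-120,0,0,0],[2,-12,-170,0,0,0],[2,-12,-190,0,0,0],[2,-12,-197,0,0,0],[2,-12,-197,0,0,0]]' 65
python3 -m inch '[[0,0,0,0,0,0],[0,0,0,0,0,0],[0,0,0,0,0,0],[0,0,0,0,0,0],[0,0,0,0,0,0]]' 40 45
```

```text
time: 6.25
position: [0.6318, -0.2201, 0.0423]
tool_rot: [2.349, 2.083, 0.002]
ft_force: [-0.0, -0.2, 0.7]
grip_width: 0.748
grip_force: 0.0
time: 6.88
position: [0.6319, -0.2207, 0.0418]
tool_rot: [2.349, 2.082, 0.003]
ft_force: [3.4, -0.7, 5.0]
grip_width: 0.502
grip_force: 45.0
```

```bash
python3 -m inch '[[0,0,30,0,0,0],[0,0,75,0,0,0],[0,0,118,0,0,0],[-78,357,118,0,0,-12],[-78,357,118,0,0,-12],[-78,357,118,0,0,-12],[-78,357,118,0,0,-12],[-78,357,118,0,0,-12],[-78,357,118,0,0,-12],[-78,357,118,0,0,-12],[-78,357,118,0,0,-12],[-78,357,118,0,0,-12],[-78,357,118,0,0,-12]]'
python3 - <<'E'
from h import *
b,d=grab('top','t3');e,f=grab('scene','s3')
u,v=pix('top',[.555,.139,.13]).astype(int);U,V=pix('scene',[.555,.139,.12]).astype(int);print(u,v,U,V)
o=np.zeros((400,800,3),np.uint8)
o[:, :400]=cv2.resize(b[v-40:v+40,u-40:u+40],(400,400),interpolation=cv2.INTER_CUBIC)
o[:,400:]=cv2.resize(e[V-40:V+40,U-40:U+40],(400,400),interpolation=cv2.INTER_CUBIC)
save(o,'hold')
E
```

```text
time: 8.5
position: [0.5526, 0.135, 0.1582]
tool_rot: [-2.558, -1.823, 0.002]
ft_force: [-0.4, -0.4, -3.9]
grip_width: 0.503
grip_force: 45.0
275 190 329 210
```

View pics/hold.png

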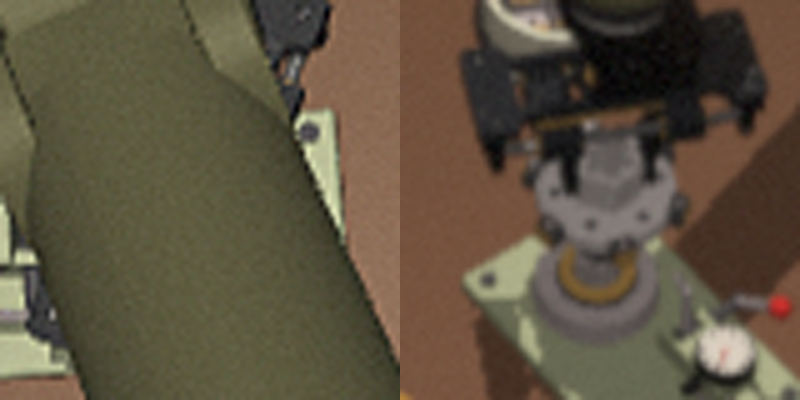

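The top view is hidden by the arm. In the scene panel the cutter disc spans crop x 537–672 near y 190, and the flange spans x 530–658 near y 285. I'll check the lateral offset of the two.

```bash
python3 - <<'E'
from h import *
f=lambda x:(x+.5)/5-.5+289
print('disc col',f(604.5-400),'flange col',f(594-400))
print(pix('scene',[[.5548,.1388,.134],[.5548,.1388,.040],[.5568,.1388,.134]]))
s=ctrl.get_state();print(s['position'],s['tool_rot'])
b,d=load('s3');P=cloud('scene',d)
# disc top points and hub in hand
m=(np.hypot(P[...,0]-.555,P[...,1]-.139)<.07)&(P[...,2]>.128)&(P[...,2]<.145);q=P[m];print(len(q),q[:,2].mean(),cv2.minEnclosingCircle(q[:,:2].astype(np.float32)*1000))
E
```

```text
disc col 329.5 flange col 327.4
[[329.77132848 207.80603604]
 [328.77218059 224.10237007]
 [329.27428129 208.04084384]]
[0.55266429 0.13568141 0.15844572] [-2.55740701e+00 -1.82458438e+00  5.68710047e-04]
383 0.13584930325165873 ((553.4379272460938, 137.00616455078125), 60.87473678588867)
```

```bash
python3 -m inch '[[1,0,0,0,0,0],[1,0,-10,0,0,0],[1,0,-20,0,0,0],[1,0,-30,0,0,0],[1,0,-41,0,0,0],[1,0,-41,0,0,0]]'
python3 -m inch '[[0,0,-3,0,0,0],[0,0,-6,0,0,0],[0,0,-8,0,0,0],[0,0,-8,0,0,0]]'
```

```text
time: 9.35
position: [0.5532, 0.1362, 0.1164]
tool_rot: [-2.556, -1.827, 0.002]
ft_force: [0.6, -0.5, -3.8]
grip_width: 0.505
grip_force: 45.0
time: 9.85
position: [0.5542, 0.1368, 0.11]
tool_rot: [2.555, 1.826, 0.002]
ft_force: [1.4, -0.4, -3.6]
grip_width: 0.501
grip_force: 45.0
```

```bash
python3 -m inch '[[0,0,-2,0,0,0],[0,0,-4,0,0,0],[0,0,-6,0,0,0],[0,0,-6,0,0,0]]'
python3 -m inch '[[0,0,-1.5,0,0,0],[0,0,-3,0,0,0],[0,0,-3,0,0,0]]'
```

```text
time: 10.35
position: [0.5551, 0.1367, 0.1041]
tool_rot: [2.555, 1.826, 0.005]
ft_force: [5.9, 0.1, -2.4]
grip_width: 0.5
grip_force: 45.0
time: 10.72
position: [0.5555, 0.1368, 0.1012]
tool_rot: [2.555, 1.825, 0.006]
ft_force: [8.4, 0.4, -2.0]
grip_width: 0.504
grip_force: 45.0
```

```bash
python3 -m inch '[[1,0,0,0,0,0],[2,0,0,0,0,0],[2,0,-2,0,0,0],[2,0,-4,0,0,0],[2,0,-4,0,0,0]]'
```

```text
time: 11.35
position: [0.5561, 0.1367, 0.0965]
tool_rot: [2.556, 1.826, 0.002]
ft_force: [5.6, 0.6, -1.9]
grip_width: 0.499
grip_force: 45.0
```

Already 6 mm below the key tops with no vertical resistance, so the splines have meshed. Continue down.

```bash
python3 -m inch '[[1.5,0,-2,0,0,0],[1.5,0,-5,0,0,0],[1.5,0,-8,0,0,0],[1.5,0,-10,0,0,0],[1.5,0,-10,0,0,0]]'; python3 -c "
from h import *;print(ctrl.get_state()['torque'])"
```

```text
time: 11.98
position: [0.5563, 0.1367, 0.0858]
tool_rot: [-2.555, -1.827, 0.002]
ft_force: [3.5, 0.7, -5.9]
grip_width: 0.504
grip_force: 45.0
[ 0.10157864 -0.87217888 -0.08177551]
```

```bash
python3 -m inch '[[1,0,-2,0,0,0],[1,0,-4,0,0,0],[1,0,-6,0,0,0],[1,0,-6,0,0,0]]'; python3 -m inch '[[0,0,-1.5,0,0,0],[0,0,-3,0,0,0],[0,0,-3,0,0,0]]'
```

```text
time: 12.48
position: [0.5566, 0.1367, 0.0808]
tool_rot: [-2.555, -1.827, 0.005]
ft_force: [-5.6, -1.1, 6.9]
grip_width: 0.503
grip_force: 45.0
time: 12.85
position: [0.5567, 0.1368, 0.0782]
tool_rot: [-2.555, -1.827, 0.004]
ft_force: [-7.3, -0.7, 7.9]
grip_width: 0.5
grip_force: 45.0
```

```bash
python3 -m inch '[[-0.7,0,-1.5,0,0,0],[-0.7,0,-3,0,0,0],[-0.7,0,-3,0,0,0]]'; python3 -m inch '[[0,0,-1,0,0,0],[0,0,-2,0,0,0],[0,0,-2,0,0,0]]'
```

```text
time: 13.22
position: [0.5566, 0.1368, 0.0768]
tool_rot: [2.555, 1.827, -0.003]
ft_force: [-9.8, -1.6, 16.7]
grip_width: 0.498
grip_force: 45.0
time: 13.6
position: [0.5566, 0.1368, 0.0766]
tool_rot: [2.554, 1.826, -0.004]
ft_force: [-14.5, -3.7, 28.5]
grip_width: 0.5
grip_force: 45.0
```

```bash
python3 -m inch '[[-1,0,0,0,0,0],[-2,0,0,0,0,0],[-2,0,0,0,0,0],[-2,0,0,0,0,0]]'
python3 - <<'E'
from h import *
e,f=grab('scene','s4');save(cv2.resize(e[170:260,280:400],None,fx=6,fy=6,interpolation=cv2.INTER_CUBIC),'home')
E
```

```text
time: 14.1
position: [0.5565, 0.1368, 0.0766]
tool_rot: [2.554, 1.825, 0.002]
ft_force: [-7.7, -3.3, 24.4]
grip_width: 0.5
grip_force: 45.0
```

View pics/home.png

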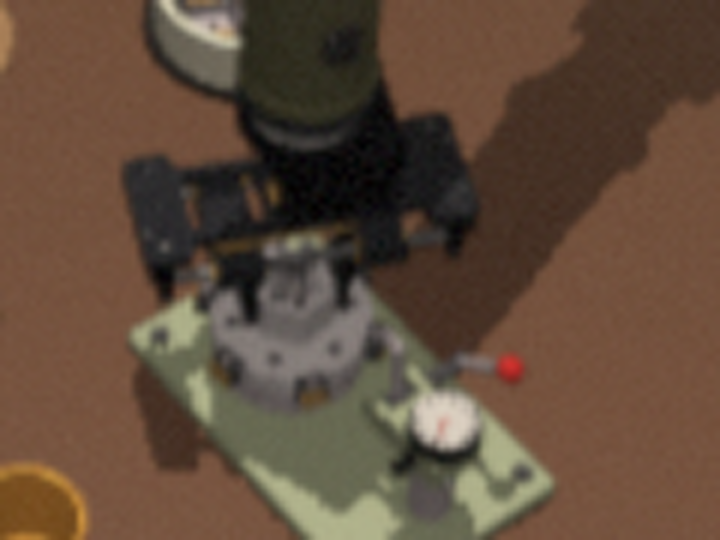

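The cutter (about (290,350)) sits flat on the flange with no gap showing. The finger is upright, the red ball is outward at (510,367), and the gripper is holding with about 24 N of push. Handing in.

```bash
python3 -c "
from bench import ctrl
print(ctrl.close_job())"
```

```text
the job is handed in; nothing more can be done
None
```

I handed the job in at about 14 s: the lever is thrown out with the gauge finger up, the cutter head is meshed on the spindle keys and seated, and the gripper is still pressing it home with about 24 N. I have not seen the judged result.

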